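# Warm a test cassette: feel that the hidden power toggle is on, load the bay, shut the lid

## Task

Get the test cassette on the steel tray warming. The warmer's pilot lamp is dead and its power toggle is hidden under the hood, so first feel with the fingers which way the toggle is thrown and throw it over to on only if it is off (never switch it off, not even for a moment); then set the cassette down gently, flat and face up, in the warmer's open bay and shut the lid fully. Leave the cooling block and the forceps on the tray where they are.

Things in the scene. Friction and masses are not known exactly. Their poses are not given: they have to be found in the camera images.
- warmer: Bench cassette warmer, white and grey, fixed, 230 mm deep (its x) x 180 mm wide (its y) x 107 mm high. Origin: centre of its underside on the table; z up; -x is the warmer's front, where the switch hood opens; +x its rear, where the lid is hinged. Pilot lamp (dead) and vent slots on the roof are dummies.
- hood (a point): Middle of the switch hood's open front at floor level (x -100, z 30 mm in the warmer; same axes). Space behind it: 156 mm wide (y), 68 mm high, 72 mm deep, open to -x only; roof 9 mm thick, cheeks 12 mm. Floor runs 15 mm out in front. The roof covers the toggle, so go in from the front, tool tilted about 40 degrees, fingers pointing +x and down.
- toggle_pivot (a point): Fixed pivot of the black toggle, 3 mm above the hood's floor, 17 mm inside its front; warmer's axes. Tells nothing of its state. Handle 12 mm thick, 42 mm tall, snap action, tilts along y only, resting 0.42 rad to one side: ON = top at y -17 mm (right for one facing the hood), OFF = top at y +17 mm. About 3 N near the top starts it; past upright it snaps over. Start random.
- bay (a point): Centre of the aluminium platen, floor of the open bay in the warmer's rear half, 56 mm above the table; warmer's axes. The bay is 103 mm (x) by 127 mm (y), walls 17 mm high; the cassette may lie anywhere in it, turned either way. The hood, 51 mm higher than the platen, begins 64 mm from here towards -x; the open lid stands at the +x side.
- lid (a joint): Bay lid, rad: 0 = shut flat on the rim; 1.6 to 1.85 at the start (upright or leaning back); stop 1.9. Friction hinge, stays where left; 2 to 3 N at the free edge moves it. Dark grey panel 118 mm from hinge to free edge, 172 mm wide, outer (upper) face 11 mm off the hinge line; black grip rib on that face, 104 to 116 mm from the hinge, 86 mm long, 10 mm proud.
- lid_hinge (a point): Middle of the lid's hinge line at the rear of the warmer (x 110, z 73.5 mm in its frame), warmer's axes; the hinge line runs along y. Shut, the lid lies from here towards -x over the bay; open, it stands up or leans back to +x, its outer face towards +x.
- cassette_centre (a point): Centre (half-way up) of the white test cassette on the tray, 72 mm long (its x) x 24 mm wide (its y) x 9 mm high (its z; face up at the start), 11 g. Grip it across its 24 mm width.
- tray: Fixed stainless tray 403 x 363 mm (its x, y), rim 27 mm high, floor 3 mm above the table; origin at the centre of its underside. The cassette, cooling block and forceps lie on it.
- cooling_block: Blue cooling block 75 x 105 x 50 mm (x, y, z), loose on the tray; origin at the centre of its underside. To be left alone.
- forceps: Steel forceps 153 x 18 x 9 mm (x, y, z), loose on the tray; origin at the centre of the underside. To be left alone.
There are look-alikes about, which are no part of the job. What is shaped like the part that bears cassette_centre but yellow is not meant.

How it is judged:
On the way, in this order (a step that is already met when the one before it is completed fails the run):
1. the fingers have felt the toggle (touched it with at least 0.3 N) (contact force between the fingers and toggle_c0 above 0.3 N), for 0.05 s.
2. with the toggle on, the cassette lies released, flat and face up, in the bay (y of toggle_c0 in the frame of warmer below -0.0055 m and contact force between the fingers and cassette below 0.05 N and x of cassette_centre in the frame of warmer between 0.006 and 0.091 m and y of cassette_centre in the frame of warmer between -0.055 and 0.055 m and z of cassette_centre in the frame of warmer between 0.054 and 0.0645 m and angle between cassette_centre's own z axis and vertical below 0.12 rad), for 0.1 s.
At the end, for the whole second after the job is handed in: The toggle rests on the on side (thrown towards the warmer's -y), the cassette lies at rest, released, flat (within 7 degrees) and face up on the platen inside the bay, and the lid is shut to within 0.05 rad (all of step 2 and value of joint lid below 0.05 rad and linear speed of cassette below 0.03 m/s); the robot touches nothing.
It fails at once if a toggle that was on is switched off (y of toggle_c0 in the frame of warmer above 0.004 m and distance of toggle_c0 from where it was at the start of the episode above 0.0105 m).
It fails at once if the toggle is forced with more than 25 N (contact force between the fingers and toggle_c0 above 25 N).
It fails at once if the cassette is dropped or thrown (over 0.7 m/s while not held) (contact force between the fingers and cassette below 0.05 N and linear speed of cassette above 0.7 m/s).
It fails at once if the cooling block or the forceps are moved by more than 25 mm (distance of any of cooling_block, forceps from where it was at the start of the episode above 0.025 m).
It also fails if it takes over 64 s, if anything falls off the work surface, if the arm or the gripper's body presses on something with over 40 N, if the wrist force passes 120 N, or if a joint passes its speed limit or range.

## Robot

A 6-joint arm with a two-finger parallel gripper is mounted at the origin on a cart in front of the work surface, level with it; the furniture and walls round the work are solid. World frame = base frame: x ahead of the robot, y to its left, z up, the work surface at z = 0. Lengths are in m, angles in rad, forces in N, time in s.
With the tool pointing down it reaches from about 0.375 to 0.9 m from the base axis. Payload 3.1 kg.
Tool frame: the origin (TCP) lies between the finger pads; the fingertips stand 25 mm ahead of it and the grasp point (between the pads) lies 6 mm ahead of it; x points along the fingers, y is the direction in which the jaws open and shut, and the axes are right-handed (so a half turn about x gives the same grasp; the last joint's range is limited). The gripper opens to 85 mm and grips with 20 to 120 N. Pads are 22 mm wide; open, the fingers measure 114 mm over their backs; the gripper's body (76 mm by 85 mm) begins 54 mm behind the grasp point. The pads swing forward as they close: fully open they stand 13 mm farther back than shut.
Start: joints at [-1.502, 0.527, 1.433, -0, 1.181, -0.178], TCP at [0.153, -0.606, 0.256] pointing down, gripper open.
Joint ranges: [-3.08, 3.08], [-0.75, 2.2], [0.22, 2.44], [-1.43, 4.57], [0, 2.65], [-2.85, 2.85]. Speed limits (rad/s): [2.79, 2.79, 3.14, 3.14, 3.14, 3.14].

## Interface

Orientations are given as a unit quaternion [x, y, z, w].
In Python, from station import manip, viewer, workorder gives the robot as it stands.
- The arm moves only by the shell command python3 -m crank 'ROWS' [FORCE]. ROWS is JSON, one flat list of numbers, 5 for each row, row after row: the opening, from 0 (shut) to 1 (fully open), then the shift along the world's x, y, z in mm, then the turn about the world's z in rad. A call has 1 to 10 rows; each row is the pose to reach, as a shift and turn from the pose commanded when the call began; what a row does not reach only later rows make up. A row lasts 1/8 s, in which the tool goes at most 62.5 mm and 10.7 degrees, less where a joint would pass 70% of its speed; a pose out of reach is approached as far as the arm can. A call with a gripper value outside its range is refused whole. The fingers move at their own pace and stop on an object; FORCE is the grip in N (left out, the last holds). Time passes only in rows, so rows that repeat a pose let the fingers close. It gives the time, the measured TCP pose, the force and the opening at its end, in the units of the state.
- manip.sense(): the state, without advancing time (a new reading comes with each control period).
- viewer.snapshot(name): name is "side" or "top" or "wrist"; returns a dict with "img" (384x512x3 uint8, red, green, blue), "range_z" (384x512 float32, m along the optical axis (not along the pixel's ray), 0 where there is no reading), "fx", "fy", "cx", "cy" (pixels), "origin" and "attitude" of the camera in the world. Camera axes: x right, y down, z forward; pixel columns grow to the right and rows downward; lengths in m; the calibration is good to about 2 mm. The wrist camera is an equidistant fisheye: a pixel r from the principal point sees the ray r / f radians off the axis. A picture is of the moment at which its call begins.
- workorder.sign_off(): hands the job in, once; it reports no verdict.
The state is a dict: "t": time; "q": joint angles; "qd": joint speeds; "tau": joint torques, N m; "tcp_pos": TCP position; "tool_rot": TCP orientation; "force": force on the tool from outside, world axes, zero at the start; "ft_torque": the same for the moment, N m; "finger_gap": opening from 0.0 (shut) to 1.0 (fully open).
Only numpy, scipy, OpenCV 4.12 (cv2) and the standard library are available. Lean on these libraries where they do the work, as an engineer would, in place of code of your own. Each camera call takes 0.05 s, during which the arm holds its last target.

## Working session

There is one attempt and no reset: what is moved stays moved. The work goes in short steps, Python scripts to look and compute and a shell command to move; the robot and the scene stay as the last step left them, time stands still between calls to the robot, and variables do not carry over. Pictures are saved under pics/ and viewed, and the job is handed in when it is done.

```bash
ls -la; mkdir -p pics
cat > h.py <<'E'
import numpy as np,cv2
from station import manip, viewer, workorder
def snap(n,f=None):
    s=viewer.snapshot(n)
    if f: cv2.imwrite('pics/'+f,s['img'][...,::-1])
    np.savez('last_'+n+'.npz',**s)
    return s
E
python3 - <<'E'
from h import *
print(manip.sense())
for n in ['side','top','wrist']:
    s=snap(n,n+'0.png'); print(n,{k:v for k,v in s.items() if k not in('img','range_z')})
E
```

```text
total 12
drwxr-xr-x  3 agent agent 4096 Dec  7 14:44 .
drwxr-xr-x 23 root  root  4096 Dec  7 14:44 ..
drwxr-xr-x  2 agent agent 4096 Dec  7 14:44 pics
{'t': 0.0, 'q': array([-1.50248893e+00,  5.28454820e-01,  1.43388643e+00, -1.31754510e-05,
        1.18138652e+00, -1.78502648e-01]), 'qd': array([-0.00070052,  0.00029631, -0.00029643, -0.00046324, -0.00136333,
       -0.00015366]), 'tau': array([-1.92555803e-03, -4.42363071e+01, -1.78028888e+01, -2.48556144e-04,
        8.39970162e-03,  2.54247162e-06]), 'tcp_pos': array([ 0.15267349, -0.6053943 ,  0.25534557]), 'tool_rot': array([ 0.70176607,  0.08779489, -0.70169153,  0.08628696]), 'force': array([ 0.8527601 , -0.61331518, -0.36253145]), 'ft_torque': array([-0.07791388, -0.01467889,  0.03460363]), 'finger_gap': 1.003782549376818}
side {'fx': 390.3700491374379, 'fy': 390.3700491374379, 'cx': 260.8619293365282, 'cy': 191.56784981268228, 'origin': array([0.17119322, 0.5843824 , 0.66820206]), 'attitude': array([-0.21150701,  0.87658822, -0.42131066,  0.09672229])}
top {'fx': 398.749630702396, 'fy': 398.749630702396, 'cx': 258.89507152548583, 'cy': 183.50702693644183, 'origin': array([ 0.38711464, -0.05768244,  0.99649355]), 'attitude': array([ 0.7145238 , -0.69741037,  0.02737128, -0.04822177])}
wrist {'fx': 297.3186396354542, 'fy': 297.3186396354542, 'cx': 254.64451091496466, 'cy': 190.85230271814186, 'origin': array([ 0.23517774, -0.58404889,  0.37369321]), 'attitude': array([ 0.77774053, -0.60608629, -0.10298713,  0.13104473])}
```

```bash
python3 -m crank --help 2>&1 | head -20
```

```text
invalid input: not JSON, or not a number
```

View pics/side0.png

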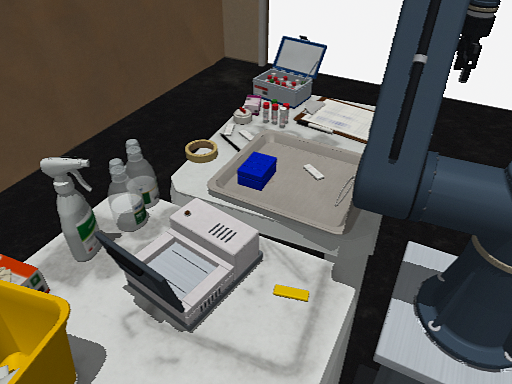

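View pics/top0.png

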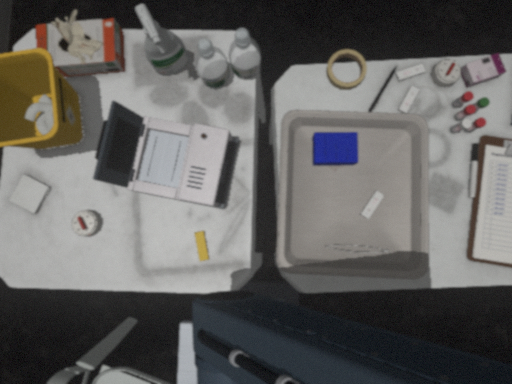

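View pics/wrist0.png

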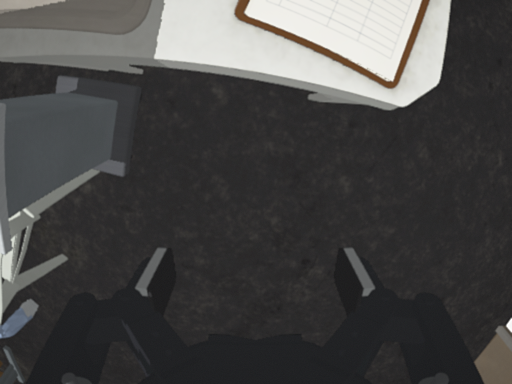

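```bash
cat >> h.py <<'E'
from scipy.spatial.transform import Rotation as R
def cloud(s):
    h,w=s['range_z'].shape; v,u=np.mgrid[:h,:w]; z=s['range_z'].astype(float)
    x=(u-s['cx'])/s['fx']; y=(v-s['cy'])/s['fy']
    if False: pass
    P=np.stack([x*z,y*z,z],-1)@R.from_quat(s['attitude']).as_matrix().T+s['origin']
    P[z==0]=np.nan
    return P
def load(n): return dict(np.load('last_'+n+'.npz'))
E
python3 - <<'E'
from h import *
for n in ['top','side']:
    s=load(n);P=cloud(s);img=s['img'].astype(int);hsv=cv2.cvtColor(s['img'],cv2.COLOR_RGB2HSV)
    pts={'top':[(220,230),(300,200),(340,220),(205,165),(160,155),(372,205),(335,148),(201,245),(110,140)],'side':[(330,260),(200,210),(180,265),(314,172),(257,170),(290,293)]}[n]
    for u,v in pts: print(n,(u,v),P[v,u].round(4),img[v,u])
    X,Y,Z=P[...,0],P[...,1],P[...,2]
    # hood roof
    m=(abs(Z-.107)<.006)&(Y>-.1)&(Y<.4)&(X>.2)&(X<.7)
    mm=m.astype(np.uint8);nc,l,st,c=cv2.connectedComponentsWithStats(mm)
    for i in range(1,nc):
        if st[i,4]>300:
            q=P[l==i]; r=cv2.minAreaRect((q[:,:2]*1000).astype(np.float32)); print('roof',st[i],r,np.median(q[:,2]), cv2.boxPoints(r).round(0).tolist())
    # white plate bits on tray
    m=(Z>.004)&(Z<.025)&(img.min(-1)>190)&(Y<-.1)&(Y>-.5)&(X<.62)
    nc,l,st,c=cv2.connectedComponentsWithStats(m.astype(np.uint8))
    for i in range(1,nc):
        if st[i,4]>60:
            q=P[l==i]; r=cv2.minAreaRect((q[:,:2]*1000).astype(np.float32)); print('white',st[i],r,np.median(q[:,2]))
    m=(hsv[...,0]>110)&(hsv[...,0]<130)&(hsv[...,1]>200)&(Z>.04)&(Z<.065)&(Y>-.5)
    q=P[m]; print('blue',cv2.minAreaRect((q[:,:2]*1000).astype(np.float32)),np.median(q[:,2]))
E
```

```text
top (220, 230) [0.3752 0.0669 0.0012] [179 179 177]
top (300, 200) [ 0.4549 -0.1308 -0.0027] [133 129 125]
top (340, 220) [ 0.4075 -0.2299  0.0009] [146 142 137]
top (205, 165) [0.5218 0.0931 0.1062] [187 184 184]
top (160, 155) [0.5517 0.2118 0.0545] [167 171 175]
top (372, 205) [ 0.446  -0.3064  0.0095] [181 179 177]
top (335, 148) [ 0.5779 -0.2086  0.0513] [ 41  49 131]
top (201, 245) [0.3374 0.1116 0.0081] [184 159  78]
top (110, 140) [0.5611 0.2868 0.1727] [42 44 47]
roof [ 177  123   52   83 2849] ((525.4059448242188, 98.18877410888672), (84.66474151611328, 180.0106201171875), 80.07806396484375) 0.10635800061004297 [[429.0, 72.0], [607.0, 41.0], [621.0, 124.0], [444.0, 155.0]]
blue ((592.9568481445312, -167.38327026367188), (10.704713821411133, 6.827038764953613), 27.962173461914062) 0.050405953189605834
side (330, 260) [ 0.3081 -0.085  -0.0809] [91 94 93]
side (200, 210) [0.5694 0.0787 0.1091] [199 195 197]
side (180, 265) [0.5491 0.1896 0.0559] [173 179 185]
side (314, 172) [ 0.4414 -0.2984  0.011 ] [210 210 207]
side (257, 170) [ 0.5637 -0.1783  0.0537] [  0  29 170]
side (290, 293) [0.3354 0.1165 0.0082] [213 177   0]
roof [ 169  198   90   59 2503] ((524.5638427734375, 99.31610107421875), (85.55032348632812, 180.48641967773438), 80.3520278930664) 0.10751449045005534 [[428.0, 72.0], [606.0, 42.0], [621.0, 126.0], [443.0, 157.0]]
white [304 164  20  14  97] ((446.81744384765625, -305.430908203125), (21.622587203979492, 70.49090576171875), 57.681983947753906) 0.010907183835201506
blue ((578.9737548828125, -207.01954650878906), (73.37445068359375, 106.81904602050781), 1.4906368255615234) 0.05209415384169713
```

Run:
```python
import cv2
for n,(x0,y0,x1,y1) in {'top':(60,80,260,230),'side':(80,180,300,350)}.items():
    i=cv2.imread(f'pics/{n}0.png')[y0:y1,x0:x1]; cv2.imwrite(f'pics/{n}0z.png',cv2.resize(i,None,fx=3.4,fy=3.4,interpolation=cv2.INTER_CUBIC))
```

```text
(no output)
```

View pics/top0z.png

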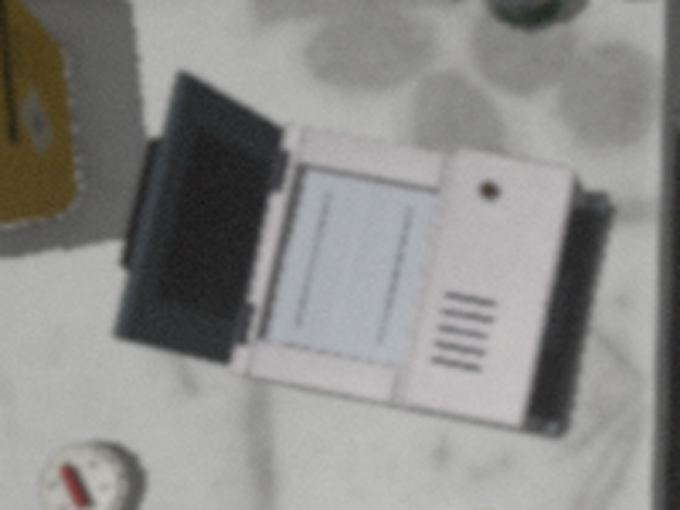

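View pics/side0z.png

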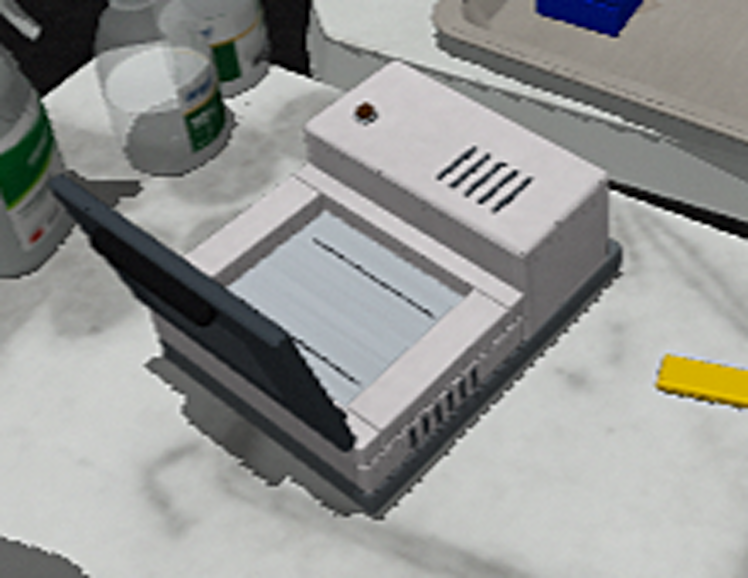

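```bash
python3 -m crank '[1,40,60,0,0, 1,75,110,0,0, 1,110,160,0,0, 1,145,220,0,0, 1,180,280,0,0, 1,215,330,0,0, 1,245,380,0,0, 1,275,430,0,0, 1,305,480,0,0, 1,330,530,0,0]'
python3 - <<'E'
from h import *
s=manip.sense(); print(s['q'].round(3)); print(R.from_quat(s['tool_rot']).as_matrix().round(3))
E
```

```text
t: 1.4
tcp_pos: [0.4838, -0.0743, 0.2563]
tool_rot: [0.702, 0.087, -0.702, 0.087]
force: [0.7, -0.1, 0.8]
finger_gap: 1.001
[-0.381  0.346  1.765 -0.     1.03   0.943]
[[ 0.001  0.244 -0.97 ]
 [-0.    -0.97  -0.244]
 [-1.     0.001 -0.001]]
```

Run:
```python
from h import *
P=cloud(load('side'))
for u,v in [(50,30),(150,40),(200,50),(240,30),(300,20),(120,75),(90,160)]: print((u,v),P[v,u].round(2))
```

```text
(50, 30) [ 2.22 -0.89  0.  ]
(150, 40) [ 2.2  -1.65 -0.26]
(200, 50) [ 2.2  -2.26 -0.52]
(240, 30) [ 2.03 -2.68 -0.43]
(300, 20) [ 1.49 -2.79 -0.3 ]
(120, 75) [ 2.22 -1.31 -0.41]
(90, 160) [ 2.04 -0.75 -0.72]
```

```bash
python3 -m crank '[0,0,0,60,-0.18, 0,20,0,110,-0.36, 0,60,-20,150,-0.54, 0,110,-40,150,-0.63, 0,150,-60,150,-0.63, 0,200,-80,150,-0.63, 0,250,-100,150,-0.63, 0,250,-100,150,-0.63]'
python3 - <<'E'
from h import *
s=manip.sense(); print(s['q'].round(3)); print(R.from_quat(s['tool_rot']).as_matrix().round(3))
E
```

```text
t: 2.4
tcp_pos: [0.7349, -0.1777, 0.4013]
tool_rot: [-0.693, 0.135, 0.696, 0.135]
force: [-0.8, 0.3, -0.7]
finger_gap: 0.003
[-0.385  0.633  0.839 -0.     1.673  1.57 ]
[[-0.004 -0.375 -0.927]
 [ 0.001 -0.927  0.375]
 [-1.     0.     0.004]]
```

```bash
python3 -m crank '[0,50,-20,0,0, 0,100,-40,0,0, 0,150,-60,0,0, 0,200,-80,0,0, 0,220,-90,0,0, 0,220,-90,0,0]'
python3 - <<'E'
from h import *
s=manip.sense(); print(s['q'].round(3)); print(R.from_quat(s['tool_rot']).as_matrix().round(3))
E
```

```text
t: 3.15
tcp_pos: [0.8765, -0.2445, 0.3756]
tool_rot: [0.71, -0.136, -0.678, -0.133]
force: [-0.0, 0.0, 0.0]
finger_gap: -0.0
[-0.396  0.969  0.22   0.006  1.908  1.56 ]
[[ 0.044 -0.374 -0.926]
 [-0.012 -0.927  0.374]
 [-0.999 -0.005 -0.045]]
```

```bash
python3 -m crank '[0,60,-25,0,0, 0,120,-50,0,0, 0,180,-75,0,0, 0,240,-100,0,0]'
python3 - <<'E'
from h import *
s=manip.sense(); print(s['q'].round(3)); print(R.from_quat(s['tool_rot']).as_matrix().round(3)[:,0])
E
python3 -m crank '[0,0,0,0,0, 0,-40,10,0,0]'
python3 - <<'E'
from h import *
s=manip.sense(); print(s['q'].round(3)); print(R.from_quat(s['tool_rot']).as_matrix().round(3)[:,0])
E
```

```text
t: 3.65
tcp_pos: [0.9022, -0.2707, 0.3261]
tool_rot: [0.726, -0.137, -0.661, -0.132]
force: [-0.3, 0.1, 0.2]
finger_gap: 0.0
[-0.413  1.026  0.219  0.012  1.807  1.544]
[ 0.087 -0.025 -0.996]
t: 3.9
tcp_pos: [0.8639, -0.2615, 0.319]
tool_rot: [0.725, -0.137, -0.662, -0.132]
force: [0.4, -0.2, 0.3]
finger_gap: 0.001
[-0.421  0.915  0.479  0.013  1.661  1.535]
[ 0.085 -0.024 -0.996]
```

```bash
cat > st.py <<'E'
from h import *
s=manip.sense(); M=R.from_quat(s['tool_rot']).as_matrix(); x=M[:,0]
print('t',round(s['t'],2),'tcp',s['tcp_pos'].round(4),'q',s['q'].round(3),'x',x.round(3),'y',M[:,1].round(3),'tilt',np.degrees(np.arccos(-x[2])).round(1),'hd',np.degrees(np.arctan2(x[1],x[0])).round(1),'F',s['force'].round(1),'gap',round(s['finger_gap'],3))
E
python3 -m crank '[0,55,-22,25,0]' >/dev/null; python3 st.py
python3 -m crank '[0,55,-22,25,0]' >/dev/null; python3 st.py
python3 -m crank '[0,55,-22,25,0]' >/dev/null; python3 st.py
python3 -m crank '[0,200,-80,80,0]' >/dev/null; python3 st.py
```

```text
t 4.03 tcp [ 0.8681 -0.2618  0.3015] q [-0.42   1.     0.333  0.015  1.819  1.537] x [-0.004  0.018 -1.   ] y [-0.373 -0.928 -0.015] tilt 1.0 hd 102.2 F [ -0.2   1.3 -13.1] gap -0.002
t 4.15 tcp [ 0.9026 -0.2823  0.3333] q [-0.426  1.011  0.235  0.02   1.775  1.533] x [ 0.117 -0.031 -0.993] y [-0.373 -0.928 -0.015] tilt 7.0 hd -15.0 F [ 1.3 -0.4  1.4] gap 0.003
t 4.28 tcp [ 0.9128 -0.2905  0.3605] q [-0.431  0.992  0.218  0.026  1.74   1.529] x [ 0.183 -0.056 -0.982] y [-0.372 -0.928 -0.016] tilt 11.0 hd -17.1 F [-0.2  0.5  1.3] gap -0.003
t 4.4 tcp [ 0.9209 -0.2971  0.366 ] q [-0.436  0.989  0.218  0.031  1.703  1.526] x [ 0.221 -0.069 -0.973] y [-0.372 -0.928 -0.019] tilt 13.4 hd -17.3 F [-0.2 -0.2  0.1] gap -0.003
```

```bash
python3 -m crank '[0,55,-22,25,0]' >/dev/null
python3 -m crank '[0,55,-22,25,0]' >/dev/null; python3 st.py
python3 -m crank '[0,55,-22,25,0]' >/dev/null
python3 -m crank '[0,55,-22,25,0]' >/dev/null; python3 st.py
python3 -m crank '[0,55,-22,25,0]' >/dev/null
python3 -m crank '[0,55,-22,25,0]' >/dev/null; python3 st.py
```

```text
t 4.65 tcp [ 0.9365 -0.3098  0.374 ] q [-0.444  0.986  0.218  0.042  1.631  1.519] x [ 0.29  -0.091 -0.953] y [-0.371 -0.928 -0.024] tilt 17.7 hd -17.4 F [-0.1  0.3  0.4] gap -0.001
t 4.9 tcp [ 0.9527 -0.3219  0.3814] q [-0.451  0.986  0.218  0.054  1.556  1.513] x [ 0.358 -0.114 -0.927] y [-0.369 -0.929 -0.029] tilt 22.1 hd -17.6 F [-0.6  0.7 -0. ] gap -0.001
t 5.15 tcp [ 0.9689 -0.3334  0.3914] q [-0.457  0.984  0.218  0.065  1.48   1.507] x [ 0.426 -0.137 -0.894] y [-0.368 -0.929 -0.032] tilt 26.6 hd -17.9 F [ 0.2 -0.2  0.2] gap 0.0
```

```bash
python3 -m crank '[0,55,-28,28,0]' >/dev/null
python3 -m crank '[0,55,-28,28,0]' >/dev/null
python3 -m crank '[0,55,-28,28,0]' >/dev/null
python3 -m crank '[0,55,-28,28,0]' >/dev/null; python3 st.py
python3 -m crank '[0,55,-28,28,0]' >/dev/null
python3 -m crank '[0,55,-28,28,0]' >/dev/null
python3 -m crank '[0,55,-28,28,0]' >/dev/null
python3 -m crank '[0,55,-28,28,0]' >/dev/null; python3 st.py
python3 -m crank '[0,55,-28,28,0]' >/dev/null; python3 st.py
```

```text
t 5.65 tcp [ 0.9919 -0.3711  0.4176] q [-0.488  0.979  0.218  0.099  1.332  1.476] x [ 0.551 -0.184 -0.814] y [-0.365 -0.93  -0.037] tilt 35.5 hd -18.5 F [ 0.8 -0.5  0.4] gap -0.002
t 6.15 tcp [ 1.0144 -0.4024  0.4423] q [-0.51   0.981  0.218  0.133  1.181  1.448] x [ 0.659 -0.229 -0.717] y [-0.364 -0.931 -0.038] tilt 44.2 hd -19.1 F [ 0.7 -0.1 -0.6] gap 0.001
t 6.28 tcp [ 1.0197 -0.4094  0.4483] q [-0.515  0.983  0.218  0.141  1.144  1.441] x [ 0.683 -0.239 -0.69 ] y [-0.364 -0.931 -0.038] tilt 46.4 hd -19.3 F [0.5 0.1 0.2] gap -0.003
```

```bash
python3 -m crank '[0,-50,30,0,0.17, 0,-100,60,-10,0.34, 0,-150,90,-20,0.51, 0,-200,120,-30,0.68, 0,-250,150,-40,0.85, 0,-300,180,-50,1.02, 0,-300,180,-50,1.02]' >/dev/null;python3 st.py
```

```text
t 7.15 tcp [ 0.721 -0.232  0.402] q [-0.725  0.533  1.24   0.829  1.305  0.009] x [ 0.565  0.449 -0.692] y [ 0.601 -0.799 -0.027] tilt 46.2 hd 38.5 F [ 0.9 -0.5  0. ] gap 0.001
```

```bash
python3 -m crank '[0,-45,30,-20,0.17, 0,-90,60,-40,0.34, 0,-135,90,-60,0.51, 0,-180,110,-80,0.68, 0,-220,130,-100,0.717, 0,-220,130,-100,0.717]' >/dev/null;python3 st.py
python3 - <<'E'
from h import *
snap('side','side1.png');snap('top','top1.png')
E
```

```text
t 7.9 tcp [ 0.5016 -0.1009  0.2978] q [-0.762  0.483  1.66   0.641  1.528 -0.748] x [ 0.126  0.707 -0.696] y [ 0.978 -0.207 -0.033] tilt 45.9 hd 79.9 F [ 0.1 -0.8  0.4] gap -0.002
```

View pics/side1.png

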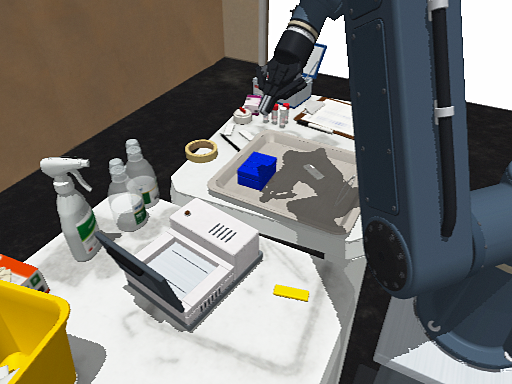

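View pics/top1.png

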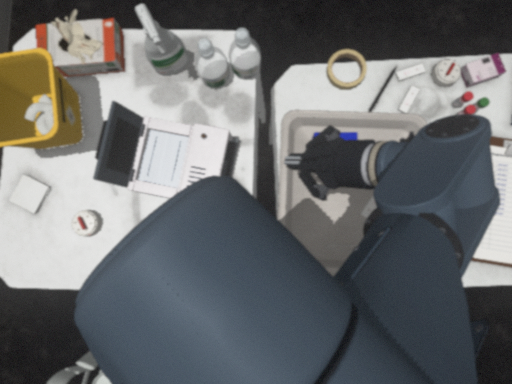

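```bash
python3 -m crank '[0,-10,30,-40,0, 0,-20,60,-85,0, 0,-30,85,-130,0, 0,-39,107,-166,0, 0,-39,107,-166,0]' >/dev/null;python3 st.py
python3 - <<'E'
from h import *
snap('side','side2.png');snap('wrist','wrist2.png')
E
```

```text
t 8.62 tcp [0.4623 0.0075 0.1298] q [-0.648  0.71   1.973  0.815  1.076 -1.056] x [ 0.122  0.71  -0.693] y [ 0.978 -0.205 -0.038] tilt 46.1 hd 80.3 F [ 0.6 -0.5  0. ] gap -0.001
```

View pics/side2.png

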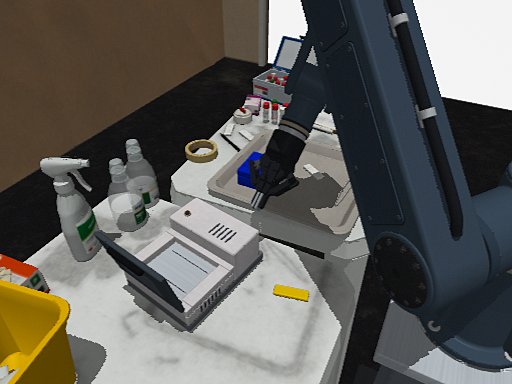

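View pics/wrist2.png

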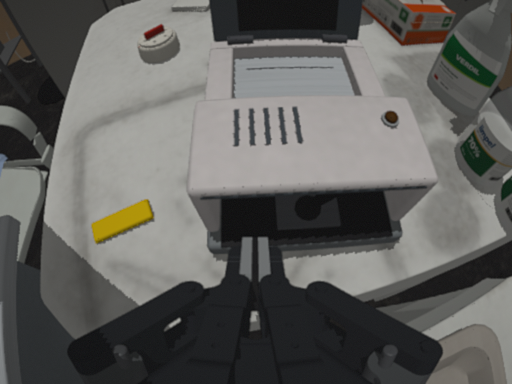

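Run:
```python
import cv2,numpy as np
i=cv2.imread('pics/wrist2.png')[170:270,190:440].astype(float)
cv2.imwrite('pics/wrist2z.png',cv2.resize(np.clip(i*2.2,0,255).astype(np.uint8),None,fx=3.2,fy=3.2,interpolation=cv2.INTER_CUBIC))
```

```text
(no output)
```

View pics/wrist2z.png

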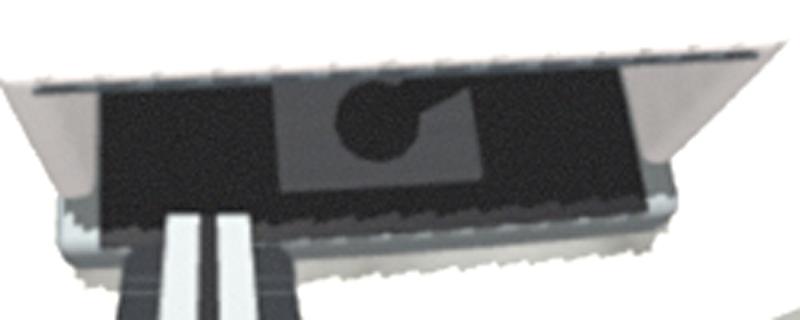

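```bash
python3 -m crank '[0,4,24,-23,0, 0,8,47,-46,0, 0,8,47,-46,0]' >/dev/null;python3 st.py
python3 -m crank '[0,4,23,-20,0, 0,4,23,-20,0]' >/dev/null;python3 st.py
python3 - <<'E'
from h import *
snap('wrist','wrist3.png')
E
```

```text
t 9.1 tcp [0.4704 0.0545 0.0855] q [-0.551  0.806  2.003  0.95   0.967 -1.144] x [ 0.124  0.71  -0.693] y [ 0.978 -0.205 -0.035] tilt 46.1 hd 80.1 F [ 0.7  0.9 -0.2] gap -0.002
t 9.35 tcp [0.4772 0.0748 0.0652] q [-0.504  0.85   2.004  1.023  0.923 -1.186] x [ 0.13   0.706 -0.697] y [ 0.978 -0.209 -0.029] tilt 45.8 hd 79.6 F [ 2.2 -4.3 -1.7] gap -0.0
```

View pics/wrist3.png

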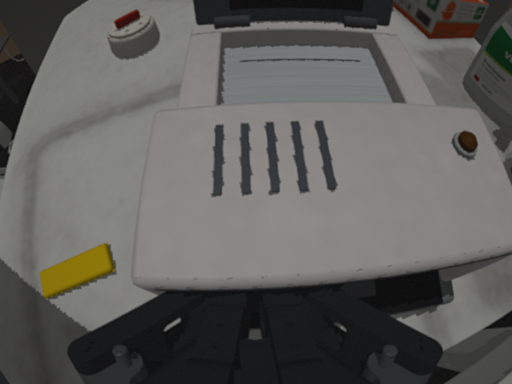

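```bash
python3 -m crank '[0,-1,-8,7,0, 0,8,-9,8,0, 0,8,-9,8,0]' >/dev/null;python3 st.py
```

```text
t 9.78 tcp [0.4814 0.0685 0.0739] q [-0.512  0.833  1.986  0.988  0.951 -1.144] x [ 0.124  0.71  -0.693] y [ 0.978 -0.206 -0.036] tilt 46.1 hd 80.1 F [-0.7  0.4  0.1] gap 0.002
```

```bash
python3 -m crank '[0,5,-1,0,0, 0,5,-1,0,0]' |grep -E 'tcp|force'
python3 -m crank '[0,5,-1,0,0, 0,5,-1,0,0]' |grep -E 'tcp|force'
python3 -m crank '[0,4,-1,0,0, 0,4,-1,0,0]' |grep -E 'tcp|force'
```

```text
tcp_pos: [0.4856, 0.0684, 0.0732]
force: [-0.3, -0.9, 0.7]
tcp_pos: [0.4907, 0.0672, 0.0732]
force: [-0.4, 0.4, -0.4]
tcp_pos: [0.4947, 0.0661, 0.0732]
force: [-0.9, -0.2, 0.3]
```

```bash
python3 -m crank '[0,4,-1,0,0, 0,4,-1,0,0]' |grep -E 'tcp|force'
python3 -m crank '[0,3,-0.5,0,0, 0,3,-0.5,0,0]' |grep -E 'tcp|force'
```

```text
tcp_pos: [0.4987, 0.0651, 0.0733]
force: [-0.2, 0.6, -0.2]
tcp_pos: [0.5016, 0.0647, 0.0733]
force: [-0.2, -0.8, 0.7]
```

```bash
python3 -m crank '[0,2,-0.5,0,0, 0,2,-0.5,0,0]' |grep -E 'tcp|force'
python3 -m crank '[0,2,-0.5,0,0, 0,2,-0.5,0,0]' |grep -E 'tcp|force'
```

```text
tcp_pos: [0.5035, 0.0642, 0.0733]
force: [-0.2, 1.1, -0.3]
tcp_pos: [0.5055, 0.0637, 0.0733]
force: [-0.1, 0.4, -1.4]
```

```bash
for i in 1; do python3 -m crank '[0,2,-0.5,0,0, 0,2,-0.5,0,0]' |grep -E 'tcp|force'; done
python3 -m crank '[0,2,-0.5,0,0, 0,2,-0.5,0,0]' |grep -E 'tcp|force'
```

```text
tcp_pos: [0.5075, 0.0632, 0.0733]
force: [0.4, -0.4, -0.7]
tcp_pos: [0.5095, 0.0627, 0.0733]
force: [-0.4, 0.2, 0.0]
```

```bash
python3 -m crank '[0,2,-0.5,0,0, 0,2,-0.5,0,0]' |grep -E 'tcp|force'
```

```text
tcp_pos: [0.5115, 0.0622, 0.0733]
force: [-0.1, 0.6, 0.5]
```

```bash
python3 -m crank '[0,1.5,-0.5,0,0, 0,1.5,-0.5,0,0]' |grep -E 'tcp|force'
```

```text
tcp_pos: [0.513, 0.0617, 0.0733]
force: [0.5, 0.6, 0.3]
```

```bash
python3 -m crank '[0,1.5,-0.3,0,0, 0,1.5,-0.3,0,0]' |grep -E 'tcp|force'
```

```text
tcp_pos: [0.5135, 0.0618, 0.0733]
force: [-2.3, -0.6, 0.9]
```

```bash
python3 -m crank '[0,1.5,-0.3,0,0, 0,1.5,-0.3,0,0]' |grep -E 'tcp|force'
```

```text
tcp_pos: [0.5138, 0.0618, 0.0732]
force: [-5.6, -0.7, 1.1]
```

```bash
python3 -m crank '[0,1.5,-0.3,0,0, 0,1.5,-0.3,0,0]' |grep -E 'tcp|force'
```

```text
tcp_pos: [0.514, 0.0619, 0.0732]
force: [-9.3, -3.5, 2.2]
```

```bash
python3 -m crank '[0,1.5,-0.3,0,0, 0,1.5,-0.3,0,0]' |grep -E 'tcp|force'
```

```text
tcp_pos: [0.5142, 0.0619, 0.0731]
force: [-12.8, -5.5, 3.6]
```

```bash
python3 -m crank '[0,-6,1,0,0, 0,-12,2,0,0, 0,-18,2,2,0, 0,-18,2,2,0]' |grep -E 'tcp|force'
python3 -m crank '[0,-5,-30,30,0, 0,-10,-70,70,0, 0,-10,-110,120,0, 0,-10,-150,170,0, 0,-10,-190,210,-0.18, 0,-10,-210,240,-0.36, 0,-10,-230,250,-0.54, 0,-10,-250,260,-0.72,0,-10,-270,270,-0.9,0,-10,-270,270,-1.08]' >/dev/null;python3 st.py
```

```text
tcp_pos: [0.5007, 0.0626, 0.0755]
force: [0.1, -0.6, 0.2]
t 15.28 tcp [ 0.4911 -0.21    0.3465] q [-1.002  0.222  1.94   0.978  1.    -0.26 ] x [ 0.688  0.22  -0.692] y [ 0.272 -0.962 -0.035] tilt 46.2 hd 17.7 F [-0.5  1.3  0. ] gap -0.0
```

```bash
python3 -m crank '[0,0,0,0,-0.18, 0,0,0,0,-0.36, 0,0,0,0,-0.54, 0,0,0,0,-0.72,0,0,0,0,-0.9,0,0,0,0,-1.05]' >/dev/null;python3 st.py
python3 -m crank '[0,-40,38,0,0]' >/dev/null;python3 st.py
python3 -m crank '[0,-40,38,0,0]' >/dev/null;python3 st.py
python3 -m crank '[0,-40,38,0,0]' >/dev/null;python3 st.py
```

```text
t 16.02 tcp [ 0.4821 -0.2052  0.3354] q [-0.679  0.125  2.079  0.552  0.228  0.949] x [ 0.597 -0.33  -0.731] y [-0.513 -0.858 -0.032] tilt 43.0 hd -28.9 F [ 0.3 -0.1  0.2] gap 0.004
t 16.15 tcp [ 0.4445 -0.17    0.3368] q [-0.665  0.046  2.171  0.556  0.206  0.953] x [ 0.599 -0.332 -0.728] y [-0.513 -0.858 -0.03 ] tilt 43.3 hd -29.0 F [-0.1  1.2  1.3] gap 0.002
t 16.27 tcp [ 0.4014 -0.1293  0.3351] q [-0.64  -0.047  2.267  0.49   0.198  1.036] x [ 0.597 -0.329 -0.731] y [-0.513 -0.858 -0.032] tilt 43.0 hd -28.9 F [-0.7  1.1  0.1] gap 0.002
t 16.4 tcp [ 0.3608 -0.0911  0.335 ] q [-0.601 -0.146  2.344  0.325  0.206  1.23 ] x [ 0.597 -0.33  -0.731] y [-0.513 -0.858 -0.032] tilt 43.0 hd -28.9 F [-0.4  0.1  0.7] gap -0.002
```

```bash
python3 -m crank '[0,-48,27,0,0]' >/dev/null;python3 st.py
python3 -m crank '[0,-48,27,0,0]' >/dev/null;python3 st.py
python3 -m crank '[0,-48,27,0,0]' >/dev/null;python3 st.py
python3 -m crank '[0,-48,27,0,0]' >/dev/null;python3 st.py
```

```text
t 16.52 tcp [ 0.3131 -0.0635  0.335 ] q [-0.644 -0.287  2.417  0.354  0.283  1.172] x [ 0.598 -0.328 -0.731] y [-0.51  -0.86  -0.031] tilt 43.0 hd -28.8 F [0.2 0.2 0.2] gap -0.001
t 16.65 tcp [ 0.2676 -0.035   0.3411] q [-0.729 -0.492  2.443  0.333  0.482  1.152] x [ 0.593 -0.327 -0.736] y [-0.511 -0.859 -0.031] tilt 42.6 hd -28.8 F [-11.9  14.4 -15. ] gap 0.001
t 16.77 tcp [ 0.2254 -0.0032  0.346 ] q [-0.651 -0.662  2.441  0.146  0.625  1.398] x [ 0.587 -0.341 -0.734] y [-0.525 -0.851 -0.025] tilt 42.8 hd -30.1 F [0.6 1.1 1. ] gap -0.005
t 16.9 tcp [0.1917 0.0179 0.3438] q [-0.474 -0.732  2.442 -0.044  0.692  1.675] x [ 0.587 -0.332 -0.738] y [-0.518 -0.855 -0.027] tilt 42.4 hd -29.5 F [ 0.   1.5 -0. ] gap 0.0
```

```bash
python3 -m crank '[0,50,-28,0,0, 0,100,-56,0,0.1, 0,150,-90,0,0.28, 0,170,-145,0,0.46, 0,170,-205,0,0.64, 0,165,-265,0,0.82, 0,150,-325,0,1.0, 0,130,-385,0,1.18, 0,105,-440,0,1.36, 0,80,-490,0,1.54]' >/dev/null;python3 st.py
```

```text
t 18.15 tcp [ 0.3023 -0.3191  0.3392] q [-1.472  0.252  1.853  0.629  1.43  -0.612] x [ 0.551  0.344 -0.761] y [ 0.486 -0.873 -0.042] tilt 40.5 hd 32.0 F [ 0.8 -0.6 -0.2] gap -0.001
```

```bash
python3 -m crank '[0,-15,-50,0,0.18, 0,-30,-100,0,0.36, 0,-45,-150,0,0.54, 0,-60,-200,0,0.72, 0,-75,-250,0,0.9, 0,-85,-300,0,1.08, 0,-95,-350,0,1.13, 0,-95,-350,0,1.13]' >/dev/null;python3 st.py
```

```text
t 19.15 tcp [ 0.2075 -0.669   0.3347] q [-1.435  0.923  0.581  0.021  2.345 -1.473] x [-0.073  0.646 -0.76 ] y [ 0.997  0.062 -0.042] tilt 40.5 hd 96.4 F [-0.3  0.1 -0.7] gap 0.0
```

```bash
python3 -m crank '[0,8,-55,20,0]' >/dev/null
python3 -m crank '[0,8,-55,20,0]' >/dev/null;python3 st.py
python3 -m crank '[0,8,-55,20,0]' >/dev/null
python3 -m crank '[0,8,-55,20,0]' >/dev/null;python3 st.py
python3 -m crank '[0,8,-55,20,0]' >/dev/null
python3 -m crank '[0,8,-55,20,0]' >/dev/null;python3 st.py
python3 -m crank '[0,8,-55,20,0]' >/dev/null
python3 -m crank '[0,8,-55,20,0]' >/dev/null;python3 st.py
```

```text
t 19.4 tcp [ 0.2069 -0.7059  0.3856] q [-1.443  1.042  0.221  0.031  2.647 -1.469] x [-0.074  0.692 -0.719] y [ 0.997  0.064 -0.042] tilt 44.1 hd 96.1 F [-6.5 36.8 32.7] gap 0.001
t 19.65 tcp [ 0.1953 -0.7061  0.4051] q [-1.459  1.015  0.221  0.031  2.646 -1.479] x [-0.061  0.672 -0.738] y [ 0.998  0.055 -0.032] tilt 42.4 hd 95.2 F [-1.1 -0.6  0.3] gap 0.001
t 19.9 tcp [ 0.1857 -0.7069  0.4162] q [-1.473  1.     0.22   0.035  2.646 -1.486] x [-0.048  0.661 -0.749] y [ 0.999  0.047 -0.023] tilt 41.5 hd 94.2 F [ 0.4 -0.5  0.1] gap 0.003
t 20.15 tcp [ 0.1774 -0.7073  0.426 ] q [-1.485  0.986  0.219  0.041  2.646 -1.49 ] x [-0.036  0.651 -0.758] y [ 0.999  0.039 -0.015] tilt 40.7 hd 93.2 F [ 1.   0.2 -0.7] gap -0.001
```

```bash
python3 -m crank '[0,0,5,-60,0, 0,0,5,-120,0, 0,0,0,-170,0]' >/dev/null;python3 st.py
python3 -m crank '[0,3,-60,0,0]' >/dev/null;python3 st.py
python3 -m crank '[0,3,-60,0,0]' >/dev/null;python3 st.py
python3 -m crank '[0,3,-60,10,0]' >/dev/null;python3 st.py
python3 -m crank '[0,3,-60,10,0]' >/dev/null;python3 st.py
```

```text
t 20.52 tcp [ 0.1776 -0.7066  0.2538] q [-1.485  1.034  0.539  0.026  2.28  -1.509] x [-0.037  0.653 -0.757] y [ 0.999  0.039 -0.015] tilt 40.8 hd 93.2 F [ 0.5 -0.1  0. ] gap -0.0
t 20.65 tcp [ 0.1788 -0.7425  0.2401] q [-1.487  1.161  0.301  0.028  2.435 -1.506] x [-0.039  0.685 -0.728] y [ 0.999  0.04  -0.016] tilt 43.3 hd 93.3 F [ 0.3 -3.5 -1.5] gap 0.007
t 20.77 tcp [ 0.1633 -0.724   0.3006] q [-1.504  1.156  0.227  0.027  2.647 -1.519] x [-0.039  0.776 -0.63 ] y [ 0.999  0.039 -0.014] tilt 51.0 hd 92.9 F [-3.3 24.9 29.7] gap 0.001
t 20.9 tcp [ 0.1548 -0.7267  0.3239] q [-1.515  1.127  0.218  0.023  2.647 -1.528] x [-0.031  0.751 -0.66 ] y [ 0.999  0.033 -0.01 ] tilt 48.7 hd 92.4 F [-0.3  0.6 -0.1] gap 0.002
t 21.02 tcp [ 0.148  -0.7277  0.3298] q [-1.524  1.119  0.218  0.02   2.646 -1.537] x [-0.026  0.745 -0.666] y [ 1.     0.029 -0.006] tilt 48.2 hd 92.0 F [ 0.4 -0.5  0.1] gap -0.0
```

```bash
python3 -m crank '[0,0,-50,-35,0]' >/dev/null;python3 st.py
python3 -m crank '[0,0,-50,-35,0]' >/dev/null;python3 st.py
python3 -m crank '[0,0,-58,-20,0]' >/dev/null;python3 st.py
python3 -m crank '[0,0,-58,-20,0]' >/dev/null;python3 st.py
```

```text
t 21.15 tcp [ 0.1405 -0.7302  0.3103] q [-1.533  1.145  0.218  0.013  2.646 -1.549] x [-0.023  0.763 -0.646] y [ 1.     0.027 -0.004] tilt 49.7 hd 91.7 F [ 0.4  0.2 -0.1] gap -0.003
t 21.27 tcp [ 0.133  -0.7322  0.2839] q [-1.542  1.18   0.22   0.007  2.645 -1.56 ] x [-0.019  0.785 -0.619] y [ 1.     0.023 -0.001] tilt 51.8 hd 91.4 F [ 0.  -0.3 -0.2] gap -0.002
t 21.4 tcp [ 0.1252 -0.7332  0.269 ] q [-1.552e+00  1.200e+00  2.210e-01  2.000e-03  2.645e+00 -1.571e+00] x [-0.014  0.799 -0.602] y [1.    0.019 0.002] tilt 53.0 hd 91.0 F [ 0.5  0.1 -0.4] gap -0.004
t 21.52 tcp [ 0.1178 -0.7345  0.2597] q [-1.561e+00  1.214e+00  2.190e-01 -2.000e-03  2.646e+00 -1.580e+00] x [-0.009  0.806 -0.592] y [1.    0.015 0.005] tilt 53.7 hd 90.6 F [ 0.  -0.2 -1.4] gap 0.005
```

```bash
python3 -m crank '[0,0,-52,33,0]' >/dev/null;python3 st.py
python3 -m crank '[0,0,-52,33,0]' >/dev/null;python3 st.py
python3 -m crank '[0,0,-48,38,0]' >/dev/null;python3 st.py
python3 -m crank '[0,0,-48,38,0]' >/dev/null;python3 st.py
python3 -m crank '[0,0,-44,43,0]' >/dev/null;python3 st.py
python3 -m crank '[0,0,-44,43,0]' >/dev/null;python3 st.py
```

```text
t 21.65 tcp [ 0.1115 -0.735   0.2767] q [-1.569  1.19   0.222 -0.006  2.645 -1.588] x [-0.004  0.793 -0.61 ] y [1.    0.011 0.008] tilt 52.4 hd 90.3 F [-0.1  0.   0.4] gap 0.002
t 21.77 tcp [ 0.106  -0.7358  0.3028] q [-1.576  1.156  0.218 -0.009  2.647 -1.595] x [-0.     0.77  -0.638] y [1.    0.009 0.01 ] tilt 50.4 hd 90.0 F [-0.1 -0.2  0.6] gap 0.001
t 21.9 tcp [ 0.1009 -0.7353  0.3253] q [-1.583  1.125  0.218 -0.011  2.647 -1.602] x [ 0.004  0.75  -0.661] y [1.    0.006 0.012] tilt 48.6 hd 89.7 F [-0.4  0.8  0.9] gap 0.003
t 22.02 tcp [ 0.096  -0.7343  0.3456] q [-1.589  1.097  0.218 -0.013  2.646 -1.608] x [ 0.007  0.731 -0.682] y [1.    0.004 0.015] tilt 47.0 hd 89.4 F [-0.6 -0.6 -0.1] gap 0.002
t 22.15 tcp [ 0.0914 -0.7326  0.3669] q [-1.595  1.068  0.218 -0.014  2.646 -1.613] x [ 0.011  0.711 -0.703] y [1.    0.001 0.017] tilt 45.3 hd 89.1 F [ 0.7 -0.5 -0.5] gap 0.004
t 22.27 tcp [ 0.0871 -0.7301  0.3882] q [-1.601  1.039  0.218 -0.014  2.646 -1.618] x [ 0.014  0.69  -0.724] y [ 1.    -0.001  0.019] tilt 43.6 hd 88.8 F [ 0.3 -0.4  1. ] gap 0.004
```

```bash
python3 -m crank '[0,4,-36,50,0]' >/dev/null;python3 st.py
python3 -m crank '[0,4,-36,50,0]' >/dev/null;python3 st.py
python3 -m crank '[0,4,-30,54,0]' >/dev/null;python3 st.py
python3 -m crank '[0,4,-30,54,0]' >/dev/null;python3 st.py
python3 -m crank '[0,4,-30,54,0]' >/dev/null;python3 st.py
```

```text
t 22.4 tcp [ 0.0871 -0.7259  0.4124] q [-1.602  1.005  0.219 -0.008  2.646 -1.613] x [ 0.017  0.665 -0.746] y [ 1.    -0.003  0.02 ] tilt 41.7 hd 88.5 F [ 0.9 -0.7  0.5] gap 0.002
t 22.52 tcp [ 0.0879 -0.7207  0.4373] q [-1.603e+00  9.710e-01  2.180e-01 -1.000e-03  2.646e+00 -1.608e+00] x [ 0.02   0.639 -0.769] y [ 1.    -0.004  0.023] tilt 39.8 hd 88.2 F [0.2 0.1 0.1] gap 0.001
t 22.65 tcp [ 0.0887 -0.7144  0.4632] q [-1.603  0.934  0.219  0.006  2.646 -1.602] x [ 0.022  0.611 -0.791] y [ 1.    -0.005  0.024] tilt 37.7 hd 87.9 F [ 0.5 -0.5 -0.1] gap -0.002
t 22.77 tcp [ 0.0893 -0.7072  0.4887] q [-1.604  0.898  0.219  0.013  2.646 -1.596] x [ 0.026  0.582 -0.813] y [ 1.    -0.007  0.027] tilt 35.6 hd 87.5 F [-0.9  0.2  0.1] gap 0.003
t 22.9 tcp [ 0.0898 -0.6996  0.5126] q [-1.605  0.864  0.219  0.021  2.646 -1.59 ] x [ 0.029  0.554 -0.832] y [ 1.    -0.009  0.029] tilt 33.7 hd 87.0 F [0.5 0.7 1. ] gap 0.001
```

```bash
python3 -m crank '[0,2,-24,57,0]' >/dev/null
python3 -m crank '[0,2,-24,57,0]' >/dev/null;python3 st.py
python3 -m crank '[0,2,-20,59,0]' >/dev/null
python3 -m crank '[0,2,-20,59,0]' >/dev/null;python3 st.py
python3 -m crank '[0,2,-16,60,0]' >/dev/null
python3 -m crank '[0,2,-16,60,0]' >/dev/null;python3 st.py
```

```text
t 23.15 tcp [ 0.0878 -0.6811  0.5623] q [-1.611  0.792  0.219  0.033  2.646 -1.584] x [ 0.035  0.492 -0.87 ] y [ 0.999 -0.012  0.034] tilt 29.6 hd 85.9 F [-0.3 -1.   0.6] gap -0.001
t 23.4 tcp [ 0.0866 -0.6589  0.611 ] q [-1.617  0.719  0.219  0.047  2.646 -1.575] x [ 0.042  0.427 -0.903] y [ 0.999 -0.015  0.04 ] tilt 25.4 hd 84.4 F [ 0.3 -1.   0.1] gap -0.001
t 23.65 tcp [ 0.0862 -0.6334  0.6575] q [-1.623  0.646  0.219  0.064  2.646 -1.564] x [ 0.049  0.36  -0.932] y [ 0.999 -0.017  0.046] tilt 21.3 hd 82.2 F [-0.5  0.3  0.1] gap -0.002
```

```bash
python3 -m crank '[0,-2,-14,60,0]' >/dev/null
python3 -m crank '[0,-4,-14,60,0]' >/dev/null
python3 -m crank '[0,-4,-12,60,0]' >/dev/null;python3 st.py
python3 -m crank '[0,-4,-10,61,0]' >/dev/null
python3 -m crank '[0,-4,-10,61,0]' >/dev/null
python3 -m crank '[0,-4,-8,61,0]' >/dev/null;python3 st.py
```

```text
t 24.02 tcp [ 0.0705 -0.5935  0.72  ] q [-1.656  0.544  0.219  0.076  2.646 -1.581] x [ 0.059  0.261 -0.964] y [ 0.998 -0.021  0.055] tilt 15.5 hd 77.3 F [ 0.9 -1.2  0.3] gap -0.001
t 24.4 tcp [ 0.0557 -0.5488  0.7763] q [-1.695  0.444  0.219  0.095  2.646 -1.598] x [ 0.066  0.161 -0.985] y [ 0.998 -0.022  0.063] tilt 10.0 hd 67.9 F [-0.5  0.4  0.8] gap 0.001
```

```bash
python3 -m crank '[0,25,-8,56,0]' >/dev/null;python3 st.py
python3 -m crank '[0,-25,-6,56,0]' >/dev/null;python3 st.py
```

```text
t 24.52 tcp [ 0.0779 -0.5326  0.7913] q [-1.663  0.416  0.219  0.121  2.646 -1.539] x [ 0.07   0.136 -0.988] y [ 0.997 -0.026  0.067] tilt 8.8 hd 62.7 F [ 0.9  0.3 -0.6] gap 0.0
t 24.65 tcp [ 0.0554 -0.5197  0.8072] q [-1.709  0.385  0.218  0.119  2.646 -1.592] x [ 0.071  0.102 -0.992] y [ 0.997 -0.019  0.069] tilt 7.1 hd 55.2 F [-0.7 -0.   0.1] gap 0.004
```

```bash
python3 -m crank '[0,5,0,-10,0.18, 0,10,0,-20,0.36, 0,10,0,-20,0.5, 0,10,0,-20,0.5]' >/dev/null;python3 st.py
python3 -m crank '[0,0,-8,61,0]' >/dev/null;
python3 -m crank '[0,0,-8,61,0]' >/dev/null;python3 st.py
python3 -m crank '[0,0,-8,61,0]' >/dev/null;python3 st.py
```

```text
t 25.15 tcp [ 0.064  -0.521   0.7859] q [-1.662e+00  3.690e-01  3.100e-01  1.000e-03  2.589e+00 -2.140e+00] x [ 0.012  0.126 -0.992] y [0.887 0.457 0.069] tilt 7.3 hd 84.5 F [ 0.2  0.2 -0.1] gap -0.002
t 25.4 tcp [ 0.0593 -0.4978  0.8245] q [-1.679  0.349  0.219  0.013  2.646 -2.146] x [ 0.014  0.071 -0.997] y [0.888 0.458 0.045] tilt 4.2 hd 79.1 F [ 0.1 -0.5 -0. ] gap 0.001
t 25.52 tcp [ 0.0571 -0.4811  0.8396] q [-1.689  0.318  0.218  0.02   2.646 -2.15 ] x [ 0.014  0.04  -0.999] y [0.887 0.46  0.031] tilt 2.4 hd 70.1 F [ 0.9 -0.1  0. ] gap -0.0
```

```bash
python3 -m crank '[0.5,0,-8,50,0]' >/dev/null; python3 st.py
python3 - <<'E'
from h import *
for n in ['top','side']:
    s=snap(n,n+'4.png');P=cloud(s);img=s['img'].astype(int)
    h=0.012
    # cast rays on plane z=.012
    v,u=np.mgrid[:384,:512]
    d=np.stack([(u-s['cx'])/s['fx'],(v-s['cy'])/s['fy'],np.ones_like(u,float)],-1)@R.from_quat(s['attitude']).as_matrix().T
    Q=s['origin']+d*((h-s['origin'][2])/d[...,2])[...,None]
    roi=(abs(Q[...,0]-.447)<.07)&(abs(Q[...,1]+.305)<.07)
    g=img.min(-1); print(n,np.percentile(g[roi],[5,50,95,99]))
    m=(roi&(g>(np.percentile(g[roi],50)+g[roi].max())/2)).astype(np.uint8)
    nc,l,st,c=cv2.connectedComponentsWithStats(m)
    i=1+np.argmax(st[1:,4]); q=Q[l==i][:,:2]*1000
    print(st[i],cv2.minAreaRect(q.astype(np.float32)),q.mean(0), np.nanmedian(P[l==i][:,2]))
E
```

```text
t 25.65 tcp [ 0.0553 -0.4689  0.8502] q [-1.699  0.295  0.218  0.028  2.646 -2.153] x [ 0.015  0.017 -1.   ] y [0.887 0.461 0.021] tilt 1.3 hd 47.5 F [0.2 0.6 0.3] gap 0.2
top [127. 133. 168. 175.]
[362 192  21  26 233] ((447.7999267578125, -306.6660461425781), (20.692096710205078, 68.77603149414062), 56.816490173339844) [ 447.33528356 -306.31543342] 0.009998366265332903
side [133.75 140.   203.25 212.25]
[304 164  20  14 105] ((445.9054870605469, -302.8519287109375), (20.837247848510742, 71.09930419921875), 56.8610725402832) [ 445.4173843  -302.61842431] 0.01068294469911829
```

View pics/top4.png

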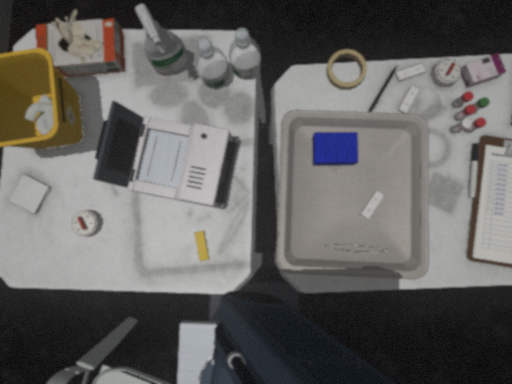

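```bash
python3 -m crank '[0.5,30,10,-50,0, 0.5,60,20,-100,0.1, 0.5,95,35,-150,0.2, 0.5,130,50,-200,0.3, 0.5,165,70,-250,0.4, 0.5,200,90,-300,0.5, 0.5,235,110,-350,0.51, 0.5,270,125,-400,0.51, 0.5,305,140,-450,0.51, 0.5,340,150,-500,0.51]' >/dev/null; python3 st.py
```

```text
t 27.0 tcp [ 0.3916 -0.3217  0.3531] q [-0.919  0.263  1.586  0.019  1.311 -1.914] x [ 0.003  0.026 -1.   ] y [0.549 0.836 0.024] tilt 1.5 hd 82.5 F [ 0.  -0.6  0.3] gap 0.498
```

```bash
python3 -m crank '[0.5,15,4,-55,0, 0.5,30,8,-110,0, 0.5,45,12,-165,0, 0.5,51,14,-220,0, 0.5,51,14,-270,0, 0.5,51,14,-270,0]' >/dev/null; python3 st.py
python3 - <<'E'
from h import *
snap('wrist','wrist5.png')
E
```

```text
t 27.75 tcp [ 0.4394 -0.3062  0.0809] q [-0.828  0.687  1.775  0.031  0.707 -1.841] x [-0.004  0.034 -0.999] y [0.549 0.835 0.026] tilt 2.0 hd 96.4 F [ 0.  -1.  -0.2] gap 0.498
```

View pics/wrist5.png

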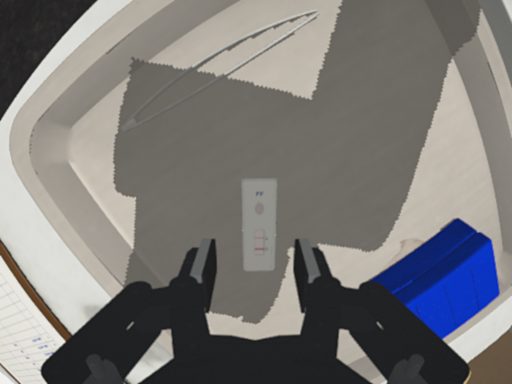

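```bash
python3 -m crank '[0.5,7,1,-25,0, 0.5,7,1,-45,0, 0.5,7,1,-51,0, 0.5,7,1,-51,0]' 25 >/dev/null; python3 st.py
python3 - <<'E'
from h import *
snap('wrist','wrist6.png')
E
```

```text
t 28.3 tcp [ 0.4493 -0.3084  0.0355] q [-0.817  0.773  1.772  0.035  0.611 -1.836] x [ 0.005  0.024 -1.   ] y [0.549 0.836 0.023] tilt 1.4 hd 77.8 F [-0.1  0.   0.6] gap 0.497
```

View pics/wrist6.png

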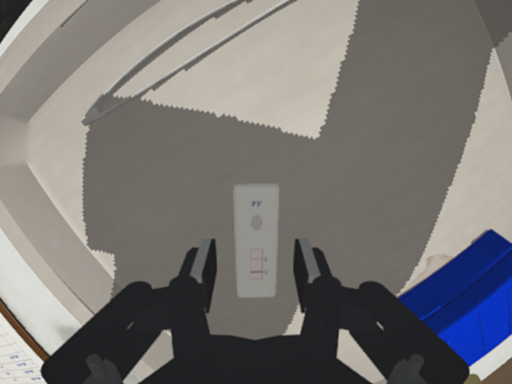

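Run:
```python
from h import *
s=load('wrist');f=s['fx']
def ray(u,v):
    x,y=u-s['cx'],v-s['cy'];r=np.hypot(x,y);th=r/f
    d=np.array([np.sin(th)*x/r,np.sin(th)*y/r,np.cos(th)]);return R.from_quat(s['attitude']).as_matrix()@d
def onz(u,v,h):
    d=ray(u,v);return (s['origin']+d*(h-s['origin'][2])/d[2])[:2]
c=[(236,185),(279,185),(276,297),(237,297)]
p=np.array([onz(*k,.012) for k in c]);print(p.round(4),p.mean(0))
def proj(P):
    q=R.from_quat(s['attitude']).as_matrix().T@(P-s['origin']);th=np.arctan2(np.hypot(q[0],q[1]),q[2]);r=np.hypot(q[0],q[1])
    return s['cx']+f*th*q[0]/r,s['cy']+f*th*q[1]/r
st=manip.sense();M=R.from_quat(st['tool_rot']).as_matrix()
for a in (0,6,25): print(a,proj(st['tcp_pos']+M[:,0]*a/1000))
```

```text
[[ 0.412  -0.2937]
 [ 0.4241 -0.2756]
 [ 0.4839 -0.3142]
 [ 0.4705 -0.3337]] [ 0.44764398 -0.30428283]
0 (np.float64(253.10927436435702), np.float64(277.0386163111144))
6 (np.float64(253.16792123944302), np.float64(270.1082532685029))
25 (np.float64(253.33195896632688), np.float64(250.90398205483))
```

```bash
python3 -m crank '[0.5,-2,4,-5,0, 0.5,-2,4,-5,0]' >/dev/null; python3 st.py
python3 -m crank '[0.2,0,0,0,0, 0.2,0,0,0,0, 0.2,0,0,0,0, 0.2,0,0,0,0]' 25 >/dev/null; python3 st.py
```

```text
t 28.6 tcp [ 0.4462 -0.303   0.0291] q [-0.814  0.782  1.785  0.036  0.592 -1.835] x [ 0.003  0.027 -1.   ] y [0.549 0.836 0.024] tilt 1.5 hd 84.1 F [-0.4 -0.2 -0.1] gap 0.5
t 29.1 tcp [ 0.4467 -0.3037  0.0292] q [-0.815  0.782  1.784  0.036  0.592 -1.835] x [ 0.004  0.026 -1.   ] y [0.549 0.836 0.024] tilt 1.5 hd 82.0 F [-1.5  0.6  4.2] gap 0.271
```

```bash
python3 -m crank '[0.2,0,0,30,0, 0.2,0,0,85,0, 0.2,5,25,140,0.05, 0.2,15,70,170,0.1, 0.2,25,125,190,0.2, 0.2,35,180,190,0.3, 0.2,45,235,190,0.408, 0.2,55,290,190,0.408, 0.2,65,345,190,0.408, 0.2,76,400,190,0.408]' >/dev/null; python3 st.py
python3 -m crank '[0.2,10,50,0,0, 0.2,20,90,-5,0, 0.2,20,106,-20,0, 0.2,20,106,-50,0,0.2,20,106,-50,0]' >/dev/null; python3 st.py
python3 - <<'E'
from h import *
snap('wrist','wrist7.png');snap('side','side7.png')
E
```

```text
t 30.35 tcp [0.5226 0.0982 0.2186] q [-0.038  0.455  1.704  0.03   0.991 -1.452] x [-0.007  0.025 -1.   ] y [0.172 0.985 0.023] tilt 1.5 hd 106.4 F [ 0.7  0.3 -0.1] gap 0.272
t 30.98 tcp [0.5399 0.2015 0.1659] q [ 0.151  0.583  1.636  0.032  0.934 -1.266] x [-0.015  0.024 -1.   ] y [0.173 0.985 0.021] tilt 1.6 hd 122.4 F [-0.8  1.   0.5] gap 0.267
```

View pics/wrist7.png

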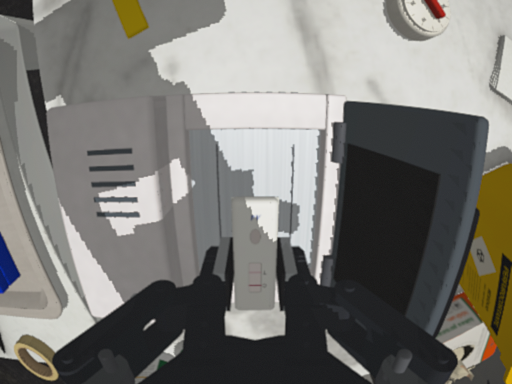

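View pics/side7.png

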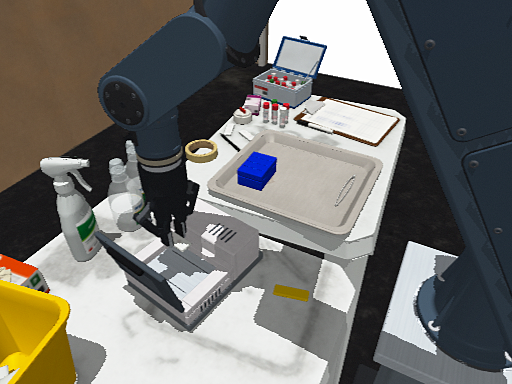

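```bash
python3 -m crank '[0.2,3,1,-30,0, 0.2,3,1,-55,0, 0.2,3,1,-70,0,0.2,3,1,-75,0,0.2,3,1,-75,0]' >/dev/null; python3 st.py
python3 -m crank '[0.2,0,0,-2,0,0.2,0,0,-4,0,0.2,0,0,-5,0]' >/dev/null; python3 st.py
```

```text
t 31.7 tcp [0.546  0.2033 0.0943] q [ 0.152  0.697  1.666  0.037  0.781 -1.271] x [-0.006  0.025 -1.   ] y [0.173 0.985 0.024] tilt 1.5 hd 104.3 F [ 0.  -0.5  0.3] gap 0.271
t 32.08 tcp [0.5457 0.2035 0.0891] q [ 0.153  0.706  1.669  0.037  0.771 -1.272] x [-0.007  0.025 -1.   ] y [0.172 0.985 0.024] tilt 1.5 hd 105.2 F [0.3 0.  0.2] gap 0.275
```

```bash
python3 -m crank '[0.2,0,0,-2,0,0.2,0,0,-4,0,0.2,0,0,-4,0]' >/dev/null; python3 st.py
python3 -m crank '[0.2,0,0,-1.5,0,0.2,0,0,-1.5,0]' >/dev/null; python3 st.py
```

```text
t 32.45 tcp [0.5454 0.2034 0.0846] q [ 0.153  0.713  1.67   0.038  0.763 -1.272] x [-0.008  0.025 -1.   ] y [0.172 0.985 0.023] tilt 1.5 hd 107.3 F [-0.4  0.4 -0.3] gap 0.272
t 32.7 tcp [0.5457 0.2034 0.0834] q [ 0.153  0.715  1.671  0.038  0.76  -1.273] x [-0.007  0.025 -1.   ] y [0.172 0.985 0.024] tilt 1.5 hd 105.8 F [0.7 0.4 0.1] gap 0.271
```

```bash
python3 -m crank '[0.2,0,0,-1.5,0,0.2,0,0,-1.5,0]' >/dev/null; python3 st.py
python3 -m crank '[0.2,0,0,-1,0,0.2,0,0,-1,0]' >/dev/null; python3 st.py
```

```text
t 32.95 tcp [0.5457 0.2034 0.0832] q [ 0.153  0.715  1.671  0.038  0.759 -1.273] x [-0.007  0.025 -1.   ] y [0.172 0.985 0.024] tilt 1.5 hd 104.7 F [-1.4 -0.7  7.9] gap 0.27
t 33.2 tcp [0.5457 0.2034 0.0832] q [ 0.153  0.715  1.671  0.038  0.758 -1.273] x [-0.006  0.025 -1.   ] y [0.172 0.985 0.024] tilt 1.5 hd 104.0 F [-3.3 -1.  14.5] gap 0.271
```

```bash
python3 -m crank '[0.27,0,0,2.5,0,0.35,0,0,2.5,0,0.42,0,0,2.5,0,0.45,0,0,3,0]' >/dev/null; python3 st.py
python3 -m crank '[0.45,0,0,15,0,0.45,0,0,50,0,0.45,0,0,100,0,0.45,0,0,150,0]' >/dev/null; python3 st.py
python3 - <<'E'
from h import *
snap('wrist','wrist8.png');s=snap('side','side8.png')
E
```

```text
t 33.7 tcp [0.5454 0.2034 0.0835] q [ 0.153  0.715  1.671  0.038  0.761 -1.273] x [-0.008  0.025 -1.   ] y [0.172 0.985 0.023] tilt 1.5 hd 107.8 F [-0.4 -0.2  0.2] gap 0.45
t 34.2 tcp [0.5454 0.2034 0.2361] q [ 0.153  0.493  1.566  0.029  1.086 -1.259] x [-0.007  0.025 -1.   ] y [0.172 0.985 0.024] tilt 1.5 hd 105.2 F [ 1.2  0.3 -0.2] gap 0.453
```

View pics/wrist8.png

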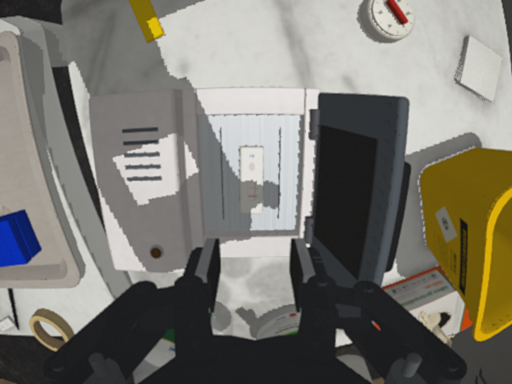

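View pics/side8.png

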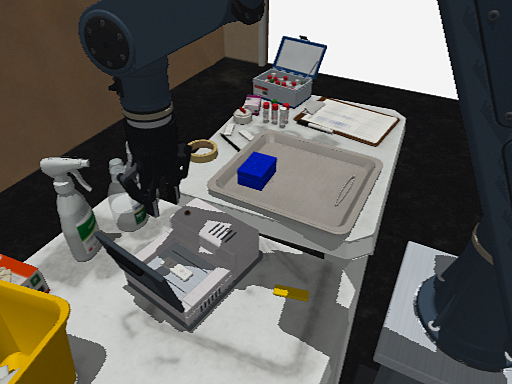

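Run:
```python
from h import *
for n in ['top','side']:
    P=cloud(load(n)); d=P[...,:2]-np.array([.5348,.1555]); c,s_=.170,.985
    X=d[...,0]*c+d[...,1]*s_; Y=-d[...,0]*s_+d[...,1]*c; Z=P[...,2]
    if n=='top':
        for y0 in range(-120,121,30):
            for (x0,x1) in [(105,175),(175,200),(200,220),(220,240),(240,280)]:
                m=(X*1000>x0)&(X*1000<x1)&(abs(Y*1000-y0)<15)
                print(y0,x0,x1,np.nanmax(Z[m]).round(3) if m.any() else None,end=' | ')
            print()
    m=(X>.105)&(X<.18)&(abs(Y)<.08)&(Z>.09)&(Z<.21)
    p=np.stack([X[m],Z[m]],-1); print(n,m.sum(),'top edge',p[np.argsort(-p[:,1])[:8]].round(3).tolist())
    A=np.polyfit(p[:,1],p[:,0],1);print('lean',A)
```

```text
-120 105 175 0.005 | -120 175 200 0.003 | -120 200 220 0.003 | -120 220 240 0.003 | -120 240 280 0.004 | 
-90 105 175 0.189 | -90 175 200 None | -90 200 220 None | -90 220 240 0.002 | -90 240 280 0.181 | 
-60 105 175 0.189 | -60 175 200 None | -60 200 220 None | -60 220 240 None | -60 240 280 0.181 | 
-30 105 175 0.19 | -30 175 200 None | -30 200 220 None | -30 220 240 None | -30 240 280 0.181 | 
0 105 175 0.19 | 0 175 200 None | 0 200 220 None | 0 220 240 None | 0 240 280 0.181 | 
30 105 175 0.19 | 30 175 200 None | 30 200 220 None | 30 220 240 0.004 | 30 240 280 0.181 | 
60 105 175 0.189 | 60 175 200 None | 60 200 220 None | 60 220 240 0.005 | 60 240 280 0.003 | 
90 105 175 0.189 | 90 175 200 0.004 | 90 200 220 0.005 | 90 220 240 0.004 | 90 240 280 0.006 | 
120 105 175 0.004 | 120 175 200 0.004 | 120 200 220 0.003 | 120 220 240 0.003 | 120 240 280 0.004 | 
top 2462 top edge [[0.141, 0.19], [0.138, 0.19], [0.143, 0.19], [0.142, 0.19], [0.138, 0.19], [0.138, 0.189], [0.137, 0.189], [0.139, 0.189]]
lean [0.29159087 0.08576219]
side 1261 top edge [[0.141, 0.19], [0.139, 0.19], [0.142, 0.19], [0.14, 0.19], [0.143, 0.19], [0.144, 0.19], [0.144, 0.19], [0.141, 0.19]]
lean [0.20719798 0.10779672]
```

```bash
python3 -m crank '[0,0,0,40,-0.18, 0,-5,20,50,-0.36, 0,-8,40,50,-0.54, 0,-12,60,50,-0.72, 0,-16,80,50,-0.9, 0,-20,100,50,-1.08, 0,-24,120,50,-1.26, 0,-28,143,50,-1.44, 0,-28,143,50,-1.57,0,-28,143,50,-1.57]' >/dev/null; python3 st.py
```

```text
t 35.55 tcp [0.517  0.3466 0.2837] q [ 0.413  0.486  1.426 -0.004  1.204  0.584] x [ 0.025  0.007 -1.   ] y [ 0.985 -0.169  0.023] tilt 1.5 hd 15.9 F [0.4 0.3 1. ] gap -0.003
```

```bash
python3 -m crank '[0,0,0,-50,0, 0,0,0,-90,0, 0,0,0,-108,0, 0,0,0,-108,0]' >/dev/null; python3 st.py
python3 - <<'E'
from h import *
snap('side','side9.png')
E
```

```text
t 36.05 tcp [0.5172 0.3459 0.1749] q [ 0.412  0.614  1.53  -0.004  0.974  0.586] x [ 0.023  0.006 -1.   ] y [ 0.985 -0.171  0.022] tilt 1.4 hd 15.3 F [-0.3  0.7 -0. ] gap -0.001
```

View pics/side9.png

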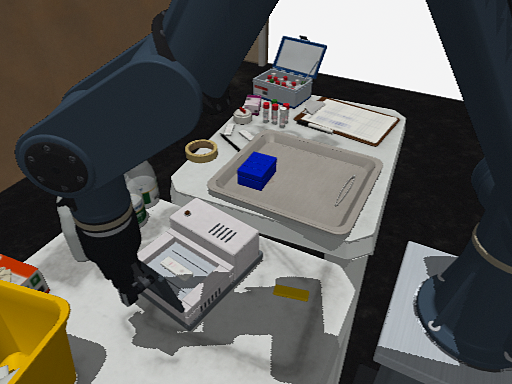

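```bash
python3 -m crank '[0,-2,-12,0,0, 0,-4,-25,2,0, 0,-6,-33,3,0, 0,-7,-40,4,0]' >/dev/null; python3 st.py
python3 -m crank '[0,-1,-7,1,0, 0,-2,-14,1,0, 0,-4,-21,0,0, 0,-5,-28,0,0,0,-6,-36,-2,0]' >/dev/null; python3 st.py
```

```text
t 36.6 tcp [0.511  0.3059 0.1808] q [ 0.353  0.574  1.598 -0.002  0.941  0.527] x [ 0.027  0.008 -1.   ] y [ 0.985 -0.172  0.025] tilt 1.6 hd 16.8 F [0.1 0.8 0.8] gap -0.003
t 37.23 tcp [0.5043 0.27   0.1777] q [ 0.296  0.552  1.659 -0.     0.904  0.469] x [ 0.025  0.007 -1.   ] y [ 0.985 -0.171  0.023] tilt 1.5 hd 16.3 F [0.7 2.7 1.5] gap -0.001
```

```bash
python3 -m crank '[0,-2,-12,-3,0, 0,-4,-23,-8,0, 0,-6,-34,-14,0, 0,-8,-45,-25,0, 0,-9,-55,-37,0]' >/dev/null; python3 st.py
python3 - <<'E'
from h import *
snap('side','side10.png')
E
```

```text
t 37.85 tcp [0.4951 0.2145 0.14  ] q [0.201 0.577 1.768 0.003 0.771 0.371] x [ 0.024  0.007 -1.   ] y [ 0.985 -0.172  0.023] tilt 1.5 hd 16.1 F [-0.2  1.6  0.6] gap 0.001
```

View pics/side10.png

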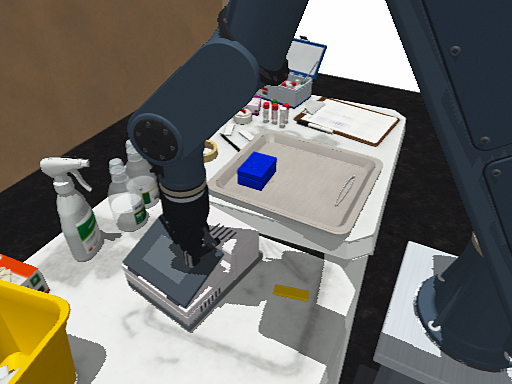

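```bash
python3 -m crank '[0,-1,-5,-10,0, 0,-2,-8,-18,0, 0,-2,-9,-24,0, 0,-2,-9,-28,0]' >/dev/null; python3 st.py
python3 -m crank '[0,0,0,-2,0, 0,0,0,-3,0]' >/dev/null; python3 st.py
```

```text
t 38.4 tcp [0.4935 0.2065 0.1124] q [0.186 0.62  1.796 0.004 0.7   0.355] x [ 0.025  0.007 -1.   ] y [ 0.985 -0.171  0.023] tilt 1.5 hd 16.2 F [-0.1 -0.7  1.2] gap 0.004
t 38.65 tcp [0.4936 0.2066 0.1099] q [0.186 0.624 1.797 0.004 0.693 0.355] x [ 0.025  0.007 -1.   ] y [ 0.985 -0.171  0.024] tilt 1.5 hd 16.2 F [0.2 0.4 0.9] gap 0.001
```

```bash
python3 -m crank '[0,0,0,-1.5,0, 0,0,0,-1.5,0]' >/dev/null; python3 st.py
python3 -m crank '[0,0,0,-1.5,0, 0,0,0,-1.5,0]' >/dev/null; python3 st.py
python3 -m crank '[0,0,0,-1.5,0, 0,0,0,-1.5,0]' >/dev/null; python3 st.py
```

```text
t 38.9 tcp [0.4936 0.2065 0.1095] q [0.186 0.625 1.798 0.004 0.692 0.355] x [ 0.026  0.007 -1.   ] y [ 0.985 -0.171  0.024] tilt 1.5 hd 16.0 F [-2.4 -0.3  7.8] gap 0.0
t 39.15 tcp [0.4936 0.2066 0.1094] q [0.186 0.625 1.798 0.004 0.691 0.355] x [ 0.027  0.007 -1.   ] y [ 0.985 -0.171  0.025] tilt 1.6 hd 15.7 F [-4.4 -1.3 17.8] gap 0.002
t 39.4 tcp [0.4936 0.2066 0.1092] q [0.186 0.625 1.799 0.004 0.689 0.355] x [ 0.027  0.007 -1.   ] y [ 0.985 -0.171  0.026] tilt 1.6 hd 15.3 F [-6.8 -1.6 27.6] gap -0.002
```

Firm stop at z≈84 mm: the lid is shut on the rim. Lift away and check.

```bash
python3 -m crank '[0,0,0,10,0, 0,0,0,50,0, 0,0,0,110,0, 0,-20,-50,150,0, 0,-40,-100,150,0,0,-60,-160,150,0,0,-80,-220,150,0,0,-100,-280,150,0,0,-100,-340,150,0,0,-100,-340,150,0]' >/dev/null; python3 st.py
python3 - <<'E'
from h import *
for n in ['side','top']:
    s=snap(n,n+'11.png');P=cloud(s); d=P[...,:2]-np.array([.5348,.1555]); c,s_=.170,.985
    X=d[...,0]*c+d[...,1]*s_; Y=-d[...,0]*s_+d[...,1]*c; Z=P[...,2]
    m=(X>.012)&(X<.1)&(abs(Y)<.075)&(Z>.05)&(Z<.2); print(n,m.sum(),'lid slope dz/dx, off',np.polyfit(X[m],Z[m],1).round(4),Z[m].min().round(3),Z[m].max().round(3))
E
```

```text
t 40.65 tcp [ 0.3945 -0.1385  0.2559] q [-0.62   0.241  1.94   0.025  0.941 -0.454] x [ 0.028  0.004 -1.   ] y [ 0.983 -0.179  0.027] tilt 1.6 hd 8.9 F [ 0.4  1.3 -0.5] gap 0.002
side 2722 lid slope dz/dx, off [-0.0005  0.0856] 0.082 0.09
top 2357 lid slope dz/dx, off [-0.0009  0.0844] 0.079 0.091
```

View pics/side11.png

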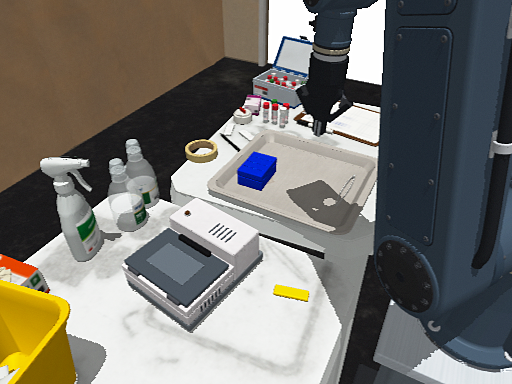

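View pics/top11.png

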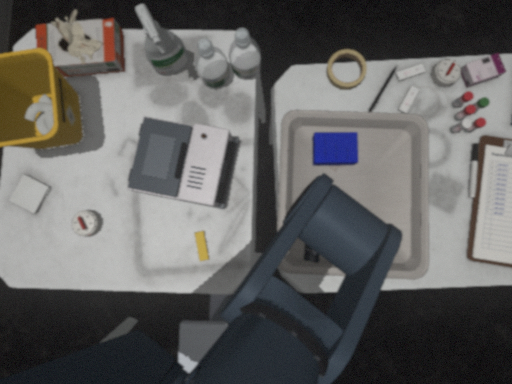

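```bash
python3 -c "
from station import workorder
print(workorder.sign_off())"
```

```text
the job is handed in; nothing more can be done
None
```

The cassette is lying in the warmer's bay with the lid shut, and the toggle was already on, so I did not throw it. I handed the job in at about 41 s; no verdict was reported.

- **Toggle:** The moves allow no tilt command. I tilted the tool about 46° by pushing at the edge of the arm's reach, went in under the hood and swept from the +y (off) side towards -y. The space where an off handle would stand was empty. I met a firm stop about where an on handle would stand and pressed it to about 14 N. The wrist picture before entry also showed the handle leaning to the on side. I did not look at the toggle again afterwards.
- **Hood contact:** On the way in the gripper brushed what was probably a cheek of the hood, at about 5 N. I backed off and moved over.
- **Cassette:** I brought the tool back to within 1.5° of vertical and gripped the cassette across its width, at a 23 mm opening. I set it down near the middle of the platen and released it. A picture showed it flat and face up.
- **Lid:** I pushed it over from behind and pressed it shut. Depth from both cameras gives a slope below 0.001, with the outer face at about 85 mm against the 84.5 mm expected.
- **Tray items:** The cooling block looked unmoved in the last top and side views. The forceps were hidden from the top camera but looked in place in the last side view. I judged both by eye, without measuring.
- **At hand-in:** The arm was clear of everything and the measured force was about zero.

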